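Angle the vial rack past the gas column into its bay

TASK

Push the long vial rack home into its bay: square and flush against the back rail, between the steel instrument box and the bead sterilizer, behind the gas column. The column blocks a straight push, so angle one end in behind it and then swing the other end in. Only push the rack along the worktop, gently, with the fingertips or the outside of the fingers: do not pinch, lift or tip it, and leave the loose jars, bottle, dish, bowl and forceps where they stand.

Things in the scene. Friction and masses are not known exactly. Their poses are not given: they have to be found in the camera images.
- vial_rack: The long piece: low folded steel rack, 260 long (its y) x 56 wide (its x), flat upright outside walls 30 high; six capped glass vials stand fixed in it, tops 61 above the worktop. 0.28 to 0.52 kg, loose, slides flat under a few newtons. Origin: centre of underside. Either way round will do. Starts on the robot's side of the bay, shifted right, its y within 0.35 rad of the rail's.
- rail: Fixed steel kerb, 620 long, 42 high. Origin: worktop level, mid-length, on its front (robot-side) face; x points away from the robot, y along the face to the left. The bay is the 310 to 330 wide gap before its middle, between instrument box and sterilizer, open toward the robot. Rack home: its centre 28 before this face, its y along the rail's.
- sterilizer: Fixed white bead sterilizer, box 115 deep (x) x 130 wide (y) x 116 high, instruments standing out of its top to 225; left side of the bay, its back against the rail. Origin: centre of its underside; axes as the rail's. Its right face (65 from the origin toward -y) is the bay's left wall, its front 58 toward the robot.
- instrument_box: Fixed lidded steel instrument box, 115 deep (x) x 154 wide (y) x 50 high, with a wire handle on top to 63; right side of the bay, its back against the rail. Origin: centre of its underside; axes as the rail's. Its left face (77 from the origin toward +y) is the bay's right wall, its front 58 toward the robot.
- gas_column: The post: fixed round steel gas column, 28 diameter, 114 high, foot flange 44 diameter x 6; two taps at 40 to 98 high reach 38 from its axis toward the robot's side. Stands before the left part of the bay mouth. Origin: on its axis at worktop level, 112 to 122 before the rail face, so the rack can pass behind it.
- jar_a: Loose capped glass jar, 68 diameter, 95 high, to the left of the rack's starting place, in front of the sterilizer. Origin: centre of its underside. Leave it.
- jar_b: Loose capped glass jar, 68 diameter, 95 high, behind the rail. Origin: centre of its underside. Leave it.
- jar_c: Loose capped glass jar, 68 diameter, 110 high, behind the rail, right of the other. Origin: centre of its underside. Leave it.
- spray_bottle: Loose clear spray bottle with a white head, 70 diameter, 207 high, out to the right. Origin: centre of its underside. Leave it.
- petri_dish: Loose petri dish, 90 diameter, 14 high, out to the left. Origin: centre of its underside. Leave it.
- bowl: Loose small steel bowl, 100 diameter, 35 high, right of the instrument box. Origin: centre of its underside. Leave it.
- forceps: Loose steel forceps lying flat, 168 long (its x axis), 8 high, out to the right. Origin: middle of its length at worktop level. Leave it.

How it is judged:
By the outcome, as a careful person would: the job done as asked, in the order asked, and still so for the second after the job is handed in, with the robot touching nothing.
It also fails if it takes over 72 s, if anything falls off the work surface, if the arm or the gripper's body presses on something with over 40 N, if the wrist force passes 120 N, or if a joint passes its speed limit or range.

ROBOT

A 6-joint arm with a two-finger parallel gripper is mounted at the origin on the work surface. World frame = base frame: x ahead of the robot, y to its left, z up, the work surface at z = 0. Lengths are in m, angles in rad, forces in N, time in s.
With the tool pointing down it reaches from about 0.275 to 0.875 m from the base axis. Payload 12.5 kg.
Tool frame: the origin (TCP) lies between the finger pads; the fingertips stand 17 mm ahead of it and the grasp point (between the pads) lies 2 mm behind it; z points along the fingers, y is the line along which they close (so a half turn about z gives the same grasp; the last joint's range is limited). The gripper opens to 85 mm and grips with 20 to 120 N. Pads are 22 mm wide; open, the fingers measure 114 mm over their backs; the gripper's body (76 mm by 85 mm) begins 54 mm behind the grasp point. The pads swing forward as they close: fully open they stand 13 mm farther back than shut.
Start: joints at [-1.298, 0.351, 1.652, -0, 1.139, -0.085], TCP at [0.193, -0.515, 0.248] pointing down, gripper open.
Joint ranges: [-2.75, 2.75], [-0.79, 2.1], [0.01, 2.65], [-1.57, 4.71], [0.07, 3.14], [-2.87, 2.87]. Speed limits (rad/s): [2.22, 2.22, 2.79, 3.14, 3.14, 3.14].

INTERFACE

Orientations are given as a unit quaternion [w, x, y, z].
In Python, from cell import * gives the robot as it stands.
- The arm moves only by the shell command python3 -m handwheel 'ROWS' [FORCE]. ROWS is text: rows parted by semicolons, each of 7 numbers parted by spaces: the turn, a rotation vector about the world's x, y, z in degrees, then the shift along the world's x, y, z in mm, then the gripper's target within -1 to 1 (shut at 1, half-way at 0, fully open at -1). A call has 1 to 8 rows; each row shifts and turns the commanded pose from where the row before left it; what a row does not reach is not made up. A row lasts 1/8 s, in which the tool goes at most 62.5 mm and 10.7 degrees, less where a joint would pass 70% of its speed; a pose out of reach is approached as far as the arm can. A call with a gripper value outside its range is refused whole. The fingers move at their own pace and stop on an object; FORCE is the grip in N (left out, the last holds). Time passes only in rows, so rows that do not move let the fingers close. It gives the time, the measured TCP pose, the force, the opening and the grip force at its end, in the units of the state.
- get_state(): the state, without advancing time (a new reading comes with each control period).
- snapshot(name): name is "side" or "top"; returns (picture, depth): 384x512x3 uint8, red, green, blue; 384x512 float32, m along the optical axis (not along the pixel's ray), 0 where there is no reading.
- camera_model(name): a dict with "fx", "fy", "cx", "cy" (pixels), "R" (3x3) and "t" (3): a world point X has camera coordinates R X + t. Camera axes: x right, y down, z forward; pixel columns grow to the right and rows downward; lengths in m; the calibration is good to about 2 mm. A picture is of the moment at which its call begins. camera_model takes no time and is no camera call.
- job_done(): hands the job in; it is judged then, once.
The state is a dict: "clock": time; "q": joint angles; "qd": joint speeds; "joint_torque": joint torques, N m; "tool_pos": TCP position; "tcp_rot": TCP orientation; "contact_force": force on the tool from outside, world axes, zero at the start; "ft_torque": the same for the moment, N m; "width": finger opening in m; "gripper_force": force on a finger pad.
Only numpy, scipy, OpenCV 4.12 (cv2) and the standard library are available. Lean on these libraries where they do the work, as an engineer would, in place of code of your own. Each camera call takes 0.05 s, during which the arm holds its last target. There are 200 camera calls.

## Working session

There is one attempt and no reset: what is moved stays moved. The work goes in short steps, Python scripts to look and compute and a shell command to move; the robot and the scene stay as the last step left them, time stands still between calls to the robot, and variables do not carry over. Pictures are saved under pics/ and viewed, at most 10 in all, crops included, and the job is handed in when it is done.

```bash
mkdir -p pics; ls
cat > h.py <<'E'
from cell import *
import numpy as np, cv2
def snap(n,f):
    p,d=snapshot(n); cv2.imwrite('pics/'+f+'.png',p[:,:,::-1]); np.save('pics/'+f+'.npy',d); return p,d
def cloud(n,d):
    m=camera_model(n); v,u=np.mgrid[:d.shape[0],:d.shape[1]]
    c=np.stack([(u-m['cx'])/m['fx']*d,(v-m['cy'])/m['fy']*d,d],-1)
    return (c-np.array(m['t']))@np.array(m['R'])   # R^T(c-t)
def ortho(w,d,p,f,x0=.2,x1=.95,y0=-.5,y1=.5,s=800):
    """top-down rectified: col = (y1-y)*s, row=(x1-x)*s"""
    pass
E
python3 - <<'E'
from h import *
for n in('top','side'):
    p,d=snap(n,n+'0'); m=camera_model(n); print(n,m['fx'],np.round(-np.array(m['R']).T@m['t'],3),np.round(m['R'],2).tolist())
    cv2.imwrite(f'pics/{n}0b.png',cv2.resize(p[:,:,::-1],(800,600),interpolation=cv2.INTER_CUBIC))
print(get_state())
E
```

```text
pics
top 402.3477358056613 [ 0.393 -0.037  1.28 ] [[-0.01, -1.0, 0.01], [-0.98, 0.0, -0.17], [0.17, -0.01, -0.98]]
side 460.11296256550446 [-0.367 -0.617  1.463] [[0.54, -0.84, 0.0], [-0.66, -0.43, -0.62], [0.52, 0.33, -0.79]]
{'clock': 0.1, 'q': array([-1.29759691e+00,  3.51181618e-01,  1.65234669e+00,  6.38705399e-06,
        1.13908815e+00, -8.45855637e-02]), 'qd': array([ 5.40918172e-05, -1.14709664e-03,  4.11308215e-04,  1.55871758e-04,
        1.70903434e-03,  1.43934005e-03]), 'joint_torque': array([ 5.46044321e-04, -5.06831968e+01, -2.91876751e+01, -6.61921240e-05,
        2.67839154e-03, -1.75512415e-06]), 'tool_pos': array([ 0.19256951, -0.51489688,  0.24781774]), 'tcp_rot': array([-5.09899797e-04,  9.84041475e-01,  1.77938509e-01, -4.53173639e-05]), 'contact_force': array([0.00788381, 0.50342191, 0.25714155]), 'ft_torque': array([ 0.05884783, -0.05583131, -0.04014921]), 'gripper_force': 0.0, 'width': 0.08568457803080425}
```

View pics/top0b.png

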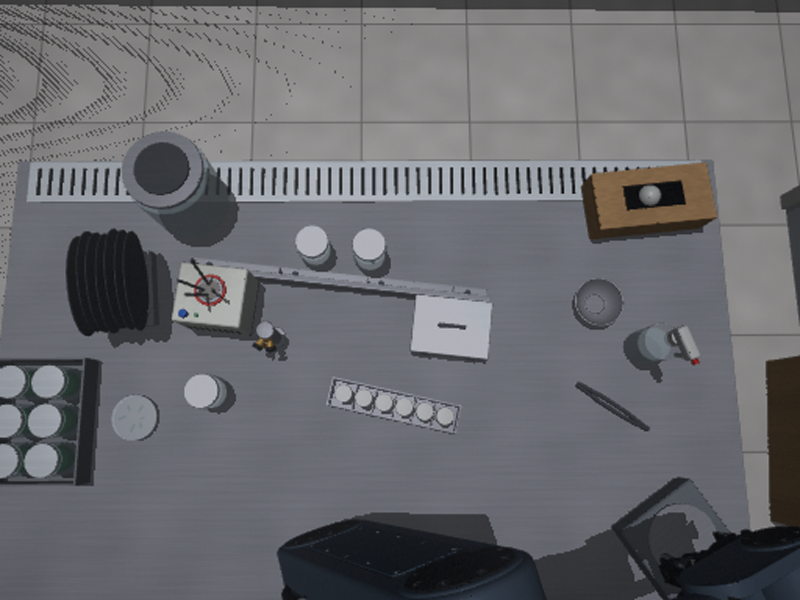

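View pics/side0b.png

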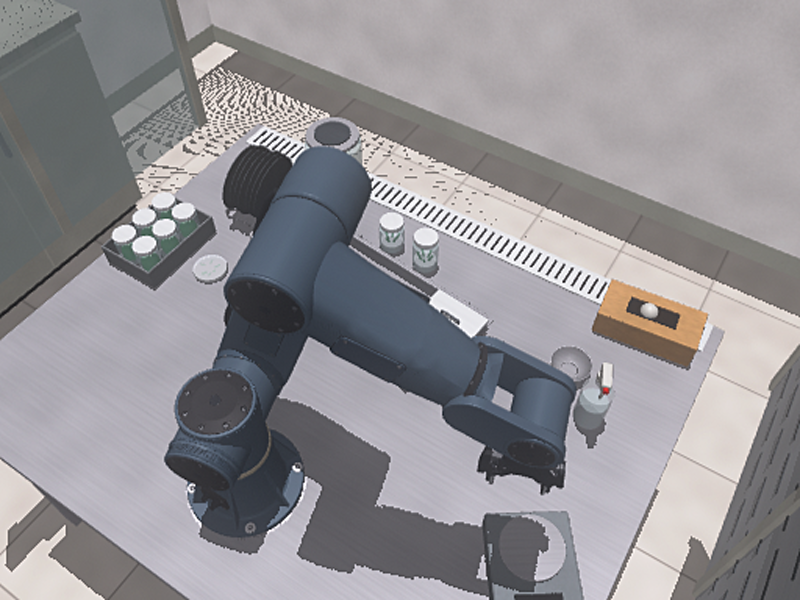

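The top view shows the rack at about (395,405), the column at (265,328), the sterilizer at (212,298), the box at (450,327), the rail from (205,262) to (487,296) and jar_a at (203,390). Next I'll fit the poses from depth.

```bash
cat >> h.py <<'E'
def ctr(W,sel):
    """min-area rect of selected points: centre, size mm, angle of long axis vs +y (deg)"""
    q=W[sel][:,:2].astype(np.float32)*1000; r=cv2.minAreaRect(q); b=cv2.boxPoints(r)
    e=max((b[1]-b[0],b[2]-b[1]),key=np.linalg.norm); e=e*np.sign(e[1])
    return len(q),np.round(r[0],1),np.round(sorted(r[1]),1),round(float(np.degrees(np.arctan2(-e[0],e[1]))),2)
def region(u0,u1,v0,v1,shape=(384,512)):
    m=np.zeros(shape,bool); m[int(v0*.64):int(v1*.64),int(u0*.64):int(u1*.64)]=1; return m   # in 800x600 coords
E
python3 - <<'E'
from h import *
d=np.load('pics/top0.npy'); W=cloud('top',d); z=W[...,2]
R=region
print('table z',np.median(z[R(300,400,450,500)]))
for n,r,lo,hi in [('rack',R(315,475,365,445),.022,.07),('racktop',R(315,475,365,445),.055,.07),('rail',R(262,405,255,305),.034,.047),('railR',R(415,495,280,299),.036,.046),
 ('ster',R(165,270,255,345),.108,.122),('box',R(405,500,285,370),.045,.056),('col',R(250,282,315,345),.106,.12),('taps',R(250,295,315,360),.035,.104),('jar_a',R(175,240,365,420),.085,.1)]:
    print(n,ctr(W,r&(z>lo)&(z<hi)))
p=cv2.imread('pics/top0.png')
I=np.zeros((600,800,3),np.uint8)
ok=(z>-.01)&(z<.3)
for k in np.argsort(z[ok]):pass
x=W[...,0][ok];y=W[...,1][ok];c=p[ok];o=np.argsort(z[ok])
for a,b,cc in zip(x[o],y[o],c[o]):
    cv2.rectangle(I,(int((.45-b)*1000)-1,int((.85-a)*1000)-1),(int((.45-b)*1000)+1,int((.85-a)*1000)+1),cc.tolist(),-1)
cv2.imwrite('pics/ortho.png',I)
E
```

```text
table z 0.0011545989962041003
rack (869, array([425.1, -51.2]), array([ 56. , 260.1]), -12.82)
racktop (592, array([425.2, -50.8]), array([ 32.1, 230.8]), -13.01)
rail (405, array([695.6,  67.7]), array([ 65.1, 289.4]), -6.35)
railR (141, array([ 649.1, -168.3]), array([ 23.9, 147.7]), -0.0)
ster (1514, array([624.4, 267.4]), array([122. , 193.1]), -11.06)
box (1787, array([ 583.9, -156.2]), array([128.6, 175.8]), -6.58)
col (102, array([562.9, 189.4]), array([30.3, 31.6]), 0.9)
taps (123, array([567.4, 200.6]), array([45.2, 92.2]), -70.09)
jar_a (365, array([452.7, 308.2]), array([61.2, 61.5]), -0.03)
```

View pics/ortho.png

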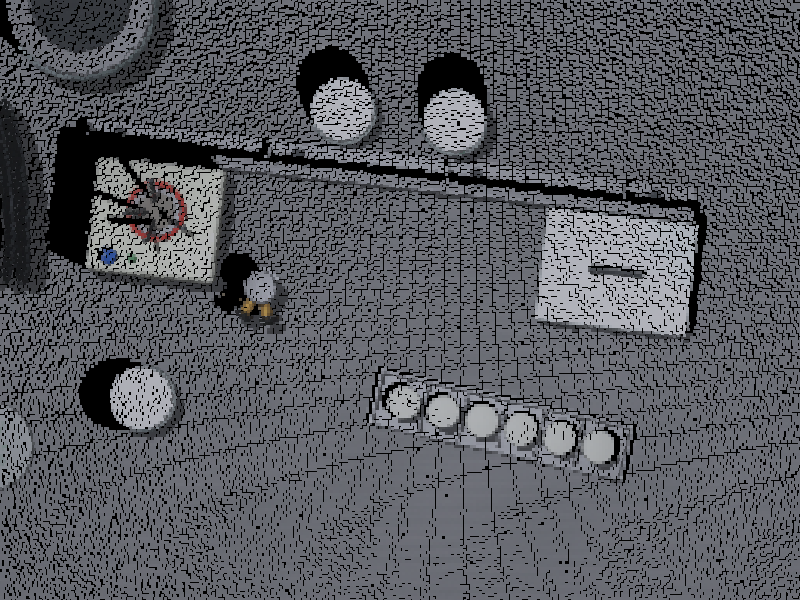

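The rectified map (1 mm/px) shows the rack at about world (425,-51) mm, tilted -13°. The column is at (563,190) and the bay is about 320 wide, at roughly -6° in world. Next I'll refine the bay frame while moving over to the front of the rack.

```bash
cat >> h.py <<'E'
def bay(W):
    z=W[...,2]; x=W[...,0]*1000; y=W[...,1]*1000
    # rail front edge: min x of tall points per y bin
    s=(z>.037)&(z<.046)&(x>630)&(x<720)&(y>-90)&(y<215)
    pts=[]
    for b in range(-85,215,6):
        k=s&(y>=b)&(y<b+6)
        if k.sum()>2: pts.append((b+3,np.sort(x[k])[:2].mean()))
    P=np.array(pts); c=np.polyfit(P[:,0],P[:,1],1)
    r=P[:,1]-np.polyval(c,P[:,0]); g=abs(r)<4; c=np.polyfit(P[g,0],P[g,1],1)
    return c,g.sum(),np.std(r[g])
E
python3 - <<'E'
from h import *
W=cloud('top',np.load('pics/top0.npy')); z=W[...,2];x=W[...,0]*1000;y=W[...,1]*1000
print(bay(W))
for n,s in [('box',(z>.047)&(z<.054)&(x>510)&(x<638)&(y>-255)&(y<-70)),('ster',(z>.112)&(z<.12)&(x>540)&(x<700)&(y>210)&(y<380)),('col',(z>.108)&(z<.12)&(x>540)&(x<590)&(y>165)&(y<210))]: print(n,ctr(W,s))
E
python3 -m handwheel '0 0 -10 30 60 0 -1;0 0 -10 30 60 0 -1;0 0 -10 30 60 0 -1;0 0 -3 20 60 0 -1;0 0 0 20 60 0 -1;0 0 0 20 60 0 -1;0 0 0 10 60 0 -1;0 0 0 10 55 0 -1'
```

```text
(array([1.14684465e-01, 6.57065682e+02]), np.int64(50), np.float64(0.9951537293742049))
box (1479, array([ 581.4, -166.9]), array([126. , 153.8]), -6.61)
ster (1192, array([630.1, 294.3]), array([114.7, 130.1]), -6.05)
col (101, array([562.9, 189.4]), array([30.3, 31.6]), 0.9)
clock: 1.1
tool_pos: [0.3546, -0.0551, 0.2483]
tcp_rot: [-0.0, 0.994, -0.105, 0.0]
contact_force: [1.3, -0.3, 1.5]
width: 0.085
gripper_force: 0.0
```

```bash
python3 -m handwheel '0 0 -1 4 15 -50 -1;0 0 0 4 10 -50 -1;0 0 0 0 8 -50 -1;0 0 0 0 0 -40 -1;0 0 0 0 0 -25 -1;0 0 0 0 0 -11 -1;0 0 0 0 0 0 -1'
python3 - <<'E'
from h import *
p,d=snap('top','t1')
cv2.imwrite('pics/t1b.png',cv2.resize(p[200:330,130:330,::-1],(800,520),interpolation=cv2.INTER_CUBIC))
E
```

```text
clock: 1.98
tool_pos: [0.3626, -0.0241, 0.0222]
tcp_rot: [-0.0, 0.994, -0.114, -0.0]
contact_force: [-0.2, -0.4, -0.2]
width: 0.0854
gripper_force: 0.0
```

View pics/t1b.png

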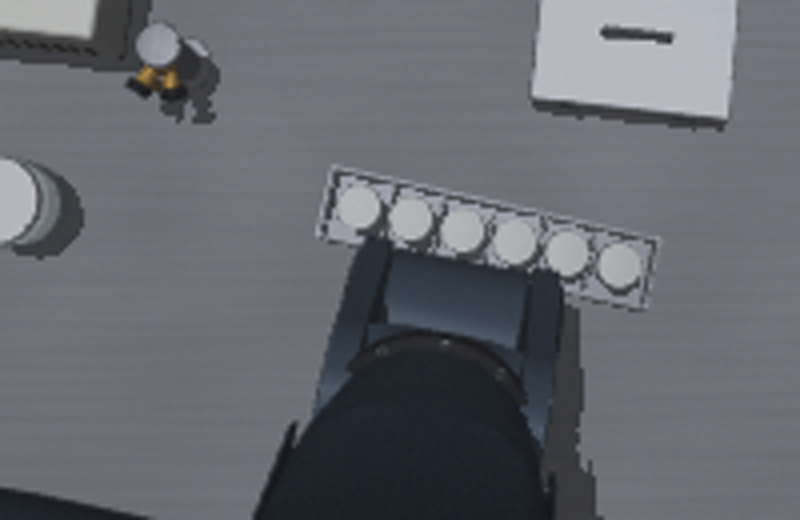

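```bash
python3 -m handwheel '0 0 0 5 -1 0 -1;0 0 0 5 -1 0 -1;0 0 0 5 -1 0 -1;0 0 0 4 -1 0 -1;0 0 0 4 -1 0 -1;0 0 -1 3 -0.7 0 -1;0 0 -1.5 3 -0.8 0 -1;0 0 -1.5 3 -0.9 0 -1'; python3 -m handwheel '0 0 -1.5 3 -0.9 0 -1;0 0 -1.5 3 -1 0 -1;0 0 -1.5 3 -1 0 -1;0 0 -1.5 2.8 -1.1 0 -1;0 0 -1.5 2.8 -1.2 0 -1;0 0 -1.5 2.8 -1.2 0 -1;0 0 -1.5 2.8 -1.3 0 -1;0 0 -1.5 2.8 -1.3 0 -1'
cat >> h.py <<'E'
O=np.array([664.3,63.3]); A=np.radians(-6.5); NB=np.array([np.cos(A),np.sin(A)]); UB=np.array([-np.sin(A),np.cos(A)])
def rack(tag):
    """rack pose from vial caps (z~61): world centre, world angle, bay-frame centre and tilt; also save rectified map"""
    p,d=snap('top',tag); W=cloud('top',d); z=W[...,2];x=W[...,0]*1000;y=W[...,1]*1000
    hsv=cv2.cvtColor(p,cv2.COLOR_RGB2HSV)
    s=(z>.056)&(z<.065)&(x>360)&(x<700)&(y>-250)&(y<235)&(hsv[...,2]>120)&~((y<-75)&(x>575))
    k,l,st,ce=cv2.connectedComponentsWithStats(s.astype(np.uint8)); 
    caps=[W[l==i][:,:2].mean(0)*1000 for i in range(1,k) if st[i,4]>25]
    print('caps',[(c.round().astype(int).tolist()) for c in caps])
    n=ctr(W,s); print('caps rect (232x32)',n)
    c=n[1]-O; print('bay X,Y',np.round([c@NB,c@UB],1),'tilt',round(n[3]+6.5,1))
    return p,d,W
E
python3 -c "
from h import *
p,d,W=rack('t2')"
```

```text
clock: 3.02
tool_pos: [0.3946, -0.0314, 0.0222]
tcp_rot: [-0.0, 0.989, -0.149, -0.0]
contact_force: [-1.6, 1.0, -0.4]
width: 0.0852
gripper_force: 0.9
clock: 4.03
tool_pos: [0.4179, -0.0406, 0.0223]
tcp_rot: [-0.0, 0.968, -0.252, 0.0]
contact_force: [-1.1, 0.8, -0.5]
width: 0.0856
gripper_force: 0.5
caps [[497, 22], [407, -160]]
caps rect (232x32) (209, array([546.4, -83.6]), array([215.4, 291.2]), -25.59)
bay X,Y [-100.5 -159.3] tilt -19.1
```

```bash
python3 -m handwheel '0 0 -1.5 2.6 -1.3 0 -1;0 0 -1.5 2.6 -1.4 0 -1;0 0 -1.5 2.5 -1.4 0 -1;0 0 -1.5 2.5 -1.5 0 -1;0 0 -1 2.4 -1.6 0 -1;0 0 -0.5 2 -1.2 0 -1;0 0 0 0 0 0 -1;0 0 0 -10 6 0 -1'; sed -i 's/&~((y<-75)&(x>575))/\&~((y<-75)\&(x>500+0.1*y))/' h.py
python3 - <<'E'
from h import *
p,d,W=rack('t3')
cv2.imwrite('pics/t3b.png',cv2.resize(p[160:320,110:330,::-1],(800,582),interpolation=cv2.INTER_CUBIC))
E
```

```text
clock: 5.08
tool_pos: [0.4226, -0.043, 0.0224]
tcp_rot: [-0.0, 0.95, -0.314, 0.001]
contact_force: [0.1, 0.4, 0.3]
width: 0.0852
gripper_force: 0.0
caps [[514, 2], [497, -34], [431, -141], [408, -168]]
caps rect (232x32) (301, array([524.3, -47.2]), array([125.5, 353.5]), -60.21)
bay X,Y [-126.6 -125.6] tilt -53.7
```

View pics/t3b.png

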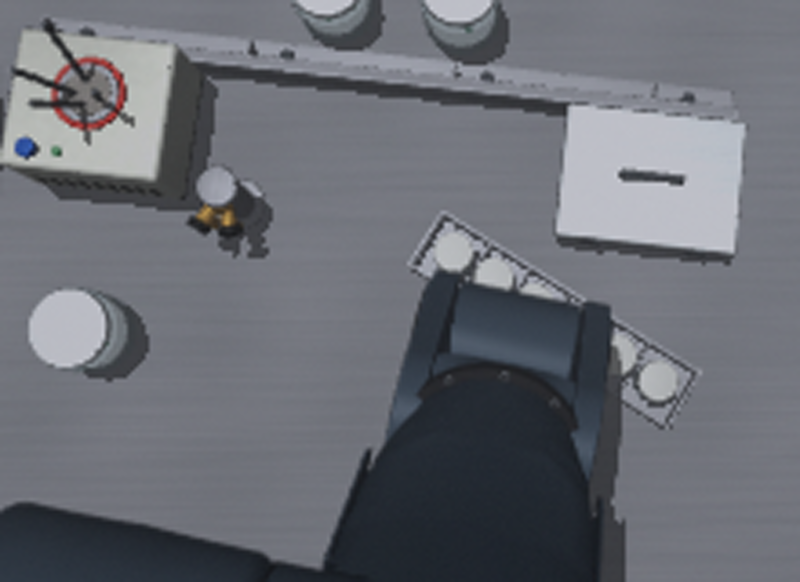

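Viewing t3b: the rack is tilted in front of the bay, with its left end at (450,215) to the right of the column foot (215,190). Its right end is at (665,425), in front of the box. The next push is from the right end, lengthwise.

```bash
python3 -m handwheel '0 0 0 -14 8 20 -1;0 0 0 0 0 50 0.5;0 0 10.5 0 -10 40 0.5;0 0 10.5 -6 -30 0 0.5;0 0 10.5 -6 -35 0 0.5;0 0 10.5 -6 -35 0 0.5;0 0 10.5 -6 -35 0 0.5;0 0 10.5 -6 -30 0 0.5'; python3 -m handwheel '0 0 10.5 -3 -14 0 0.5;0 0 10.5 -3 0 0 0.5;0 0 10.6 0 0 -20 0.5;0 0 0 0 0 -30 0.5;0 0 0 0 0 -30 0.5;0 0 0 0 0 -20 0.5;0 0 0 0 0 -10 0.5;0 0 0 0 0 0 0.5'; sed -n '/def rack/,$p' h.py >/dev/null
python3 - <<'E'
from h import *
p,d,W=rack('t4')
E
```

```text
clock: 6.12
tool_pos: [0.3777, -0.2107, 0.1323]
tcp_rot: [-0.0, 0.973, 0.232, -0.0]
contact_force: [0.9, 0.5, 0.6]
width: 0.0212
gripper_force: 0.0
clock: 7.12
tool_pos: [0.3721, -0.2236, 0.0222]
tcp_rot: [-0.0, 0.874, 0.485, -0.0]
contact_force: [0.1, -0.4, 0.6]
width: 0.0212
gripper_force: 0.0
caps [[514, 2], [493, -32], [472, -66], [449, -99], [429, -133], [408, -168]]
caps rect (232x32) (509, array([524.4, -46.4]), array([123.9, 355.6]), -59.61)
bay X,Y [-126.6 -124.8] tilt -53.1
```

```bash
cat >> h.py <<'E'
def caps(tag):
    p,d=snap('top',tag); W=cloud('top',d); z=W[...,2];x=W[...,0]*1000;y=W[...,1]*1000
    s=(z>.056)&(z<.065)&(x>360)&(x<660)&(y>-250)&(y<235)&(p.min(2)>90)
    k,l,st,ce=cv2.connectedComponentsWithStats(s.astype(np.uint8)); C=[]
    for i in range(1,k):
        c=W[l==i][:,:2].mean(0)*1000; b=c-O
        if st[i,4]>35 and not(b@UB<-155 and b@NB>-110): C.append(c)
    C=np.array(sorted(C,key=lambda c:c[1])); print(C.round().astype(int).tolist())
    e=C[-1]-C[0]; m=(C[-1]+C[0])/2; t=np.degrees(np.arctan2(e[0],e[1])); b=m-O
    print('n',len(C),'span(199)',np.linalg.norm(e).round(1),'ctr',m.round(1),'world tilt',t.round(1),'bay',np.round([b@NB,b@UB],1),'theta',(t-6.5).round(1))
    return p,d,W
E
python3 -m handwheel '0 0 0 3.2 5.1 0 0.5;0 0 0 3.2 5.1 0 0.5;0 0 0 3.2 5.1 0 0.5;0 0 0 2.7 4.2 0 0.5;0 0 0 2.7 4.2 0 0.5;0 0 0 3.2 5.1 0 0.5;0 0 0 3.2 5.1 0 0.5;0 0 0 3.2 5.1 0 0.5';python3 -m handwheel '0 0 0 3.2 5.1 0 0.5;0 0 0 3.2 5.1 0 0.5;0 0 0 3.2 5.1 0 0.5;0 0 0 3.2 5.1 0 0.5;0 0 0 3.2 5.1 0 0.5;0 0 0 3.2 5.1 0 0.5;0 0 0 3.2 5.1 0 0.5;0 0 0 0 0 0 0.5'; python3 -c "
from h import *
caps('t5')"
```

```text
clock: 8.18
tool_pos: [0.3971, -0.1846, 0.0224]
tcp_rot: [0.0, 0.874, 0.485, -0.0]
contact_force: [-1.7, -3.0, 2.4]
width: 0.0218
gripper_force: 1.6
clock: 9.18
tool_pos: [0.4195, -0.1487, 0.0222]
tcp_rot: [-0.0, 0.874, 0.485, 0.0]
contact_force: [-0.7, -0.1, 0.9]
width: 0.0213
gripper_force: 0.0
[[462, -80], [483, -46], [504, -11], [526, 23], [546, 56]]
n 5 span(199) 159.6 ctr [504.4 -11.6] world tilt 31.7 bay [-150.4  -92.5] theta 25.2
```

```bash
python3 -m handwheel '0 0 -0.5 2.6 5.5 0 0.5;0 0 -0.5 2.6 5.5 0 0.5;0 0 -0.5 2.6 5.5 0 0.5;0 0 -0.5 2.6 5.5 0 0.5;0 0 -0.5 2.7 5.5 0 0.5;0 0 -0.5 2.8 5.4 0 0.5;0 0 0 3.4 4.9 0 0.5;0 0 0 0 0 0 0.5'; python3 -c "
from h import *
caps('t6')"
```

```text
clock: 10.22
tool_pos: [0.439, -0.1111, 0.0224]
tcp_rot: [0.0, 0.887, 0.462, 0.0]
contact_force: [-0.4, 0.1, -0.5]
width: 0.0213
gripper_force: 0.0
[[486, -41], [508, -11], [529, 22], [552, 55], [576, 87]]
n 5 span(199) 156.2 ctr [530.7  22.9] world tilt 35.1 bay [-128.2  -55.3] theta 28.6
```

```bash
python3 -m handwheel '0 0 0 3.4 4.9 0 0.5;0 0 0 3.4 4.9 0 0.5;0 0 0 3.4 4.9 0 0.5;0 0 0 3.4 4.9 0 0.5;0 0 0 3.4 4.9 0 0.5;0 0 0 3.4 4.9 0 0.5;0 0 0 3.4 4.9 0 0.5;0 0 0 0 0 0 0.5'; python3 -m handwheel '0 0 0 3.4 4.9 0 0.5;0 0 0 3.4 4.9 0 0.5;0 0 0 3.4 4.9 0 0.5;0 0 0 3.4 4.9 0 0.5;0 0 0 3.4 4.9 0 0.5;0 0 0 3.4 4.9 0 0.5;0 0 0 0 0 0 0.5;0 0 0 -8 -12 0 0.5'
python3 - <<'E'
from h import *
p,d,W=caps('t7')
cv2.imwrite('pics/t7b.png',cv2.resize(p[160:320,110:330,::-1],(800,582),interpolation=cv2.INTER_CUBIC))
E
```

```text
clock: 11.28
tool_pos: [0.4627, -0.0767, 0.0223]
tcp_rot: [0.0, 0.887, 0.462, 0.0]
contact_force: [-0.7, 0.6, -0.4]
width: 0.0213
gripper_force: 0.0
clock: 12.28
tool_pos: [0.4749, -0.0598, 0.0224]
tcp_rot: [0.0, 0.887, 0.463, 0.0]
contact_force: [0.1, -0.6, 0.6]
width: 0.0213
gripper_force: 0.0
[[530, 22], [551, 53], [575, 85], [598, 118], [621, 150]]
n 5 span(199) 156.8 ctr [575.3  86.4] world tilt 35.3 bay [-91.1  12.9] theta 28.8
```

View pics/t7b.png

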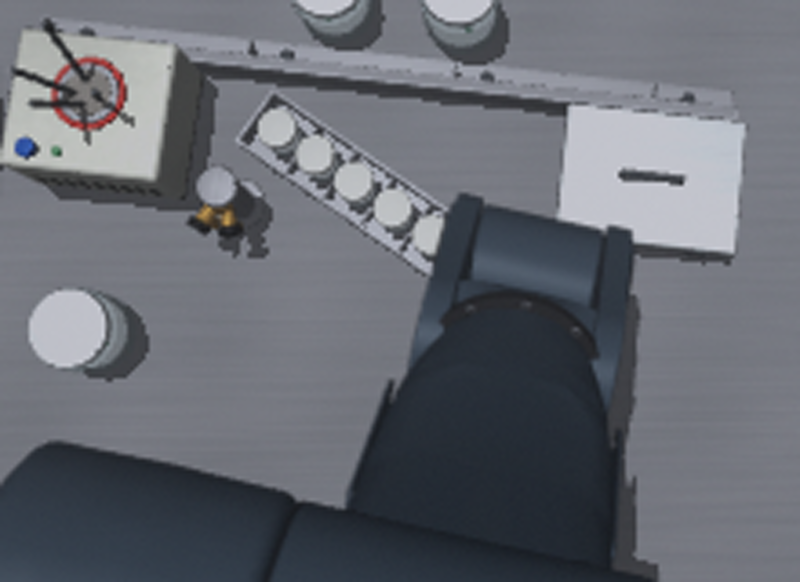

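Viewing t7b: the rack's left end (265,110) is now behind the column (215,190) with clearance, and its right end is level with the box's left face. Next I'll lift and bring the open fingers to the front wall for the swing.

```bash
python3 -m handwheel '0 0 0 -8 -12 20 0.5;0 0 0 0 0 50 0.5;0 0 -10.5 -10 15 40 0;0 0 -10.5 -10 30 0 -1;0 0 -10.5 0 30 0 -1;0 0 -10.5 0 30 0 -1;0 0 -10.5 10 30 0 -1;0 0 -10.5 10 10 0 -1'; python3 -m handwheel '0 0 -10.5 10 0 0 -1;0 0 -10.5 8 0 0 -1;0 0 -6.2 0 0 0 -1;0 0 0 0 0 0 -1'
python3 - <<'E'
from h import *
p,d,W=caps('t8')
E
```

```text
clock: 13.32
tool_pos: [0.4667, 0.074, 0.1324]
tcp_rot: [-0.0, 0.997, -0.072, -0.0]
contact_force: [0.2, 0.1, 0.1]
width: 0.0854
gripper_force: 0.0
clock: 13.82
tool_pos: [0.4846, 0.0727, 0.1322]
tcp_rot: [0.0, 0.953, -0.302, -0.0]
contact_force: [0.8, 0.4, 0.1]
width: 0.0855
gripper_force: 0.0
[[508, -13], [530, 14], [598, 118], [621, 151]]
n 4 span(199) 198.9 ctr [564.5  69.1] world tilt 34.3 bay [-99.9  -5.6] theta 27.8
```

```bash
python3 -m handwheel '0 0 0 0 0 -40 -1;0 0 0 0 0 -40 -1;0 0 0 0 0 -20 -1;0 0 0 0 0 -10 -1;0 0 0 4.4 -3 0 -1;0 0 0 4.4 -3 0 -1;0 0 0 4.4 -3 0 -1;0 0 0 4.4 -3 0 -1'; python3 -m handwheel '0 0 0 3.4 -2.4 0 -1;0 0 0 2.5 -1.7 0 -1;0 0 1.5 2.5 -2.9 0 -1;0 0 1.5 2.6 -2.8 0 -1;0 0 1.5 2.6 -2.8 0 -1;0 0 1.5 2.7 -2.7 0 -1;0 0 1.5 2.8 -2.6 0 -1;0 0 0 0 0 0 -1'; python3 -c "
from h import *
caps('t9')"
```

```text
clock: 14.88
tool_pos: [0.503, 0.061, 0.0228]
tcp_rot: [-0.0, 0.953, -0.302, 0.0]
contact_force: [-0.3, 0.4, 0.4]
width: 0.0854
gripper_force: 0.0
clock: 15.88
tool_pos: [0.5219, 0.0431, 0.0223]
tcp_rot: [-0.0, 0.971, -0.239, 0.0]
contact_force: [0.0, -0.2, 0.4]
width: 0.0852
gripper_force: 0.0
[[610, 114], [621, 151]]
n 2 span(199) 38.5 ctr [615.4 132.5] world tilt 15.7 bay [-56.5  63.2] theta 9.2
```

```bash
python3 -m handwheel '0 0 1.5 2.8 -2.5 0 -1;0 0 1.5 2.9 -2.4 0 -1;0 0 1.5 3 -2.3 0 -1;0 0 1.5 3.1 -2.2 0 -1;0 0 1.5 3.1 -2.1 0 -1;0 0 1.5 3.2 -2 0 -1;0 0 1.5 3.2 -1.9 0 -1;0 0 0 0 0 0 -1'
python3 - <<'E'
from h import *
p,d,W=caps('t10')
cv2.imwrite('pics/t10b.png',cv2.resize(p[160:320,110:330,::-1],(800,582),interpolation=cv2.INTER_CUBIC))
E
```

```text
clock: 16.92
tool_pos: [0.5433, 0.0278, 0.0223]
tcp_rot: [-0.0, 0.989, -0.149, 0.0]
contact_force: [0.3, -0.2, -0.0]
width: 0.0852
gripper_force: 0.0
[[621, 151]]
n 1 span(199) 0.0 ctr [620.6 151.4] world tilt 0.0 bay [-53.4  82.6] theta -6.5
```

View pics/t10b.png

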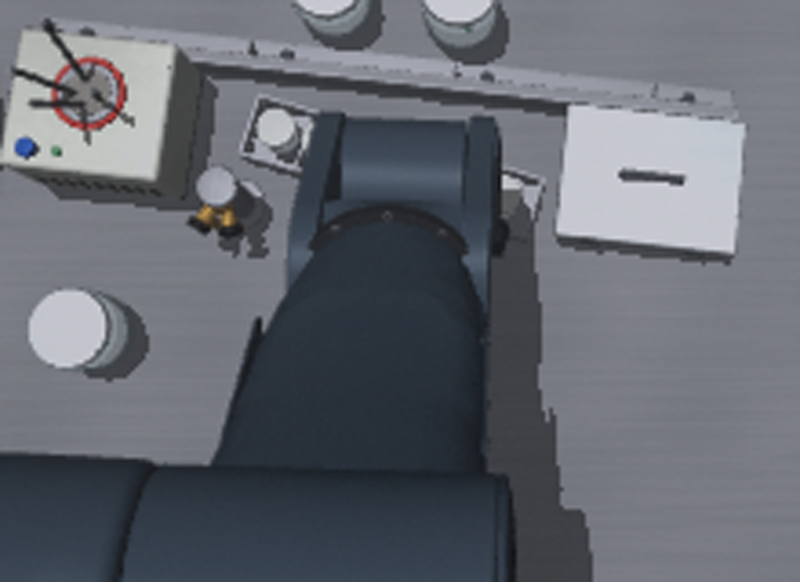

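Viewing t10b: the swing is going as planned. The right end (540,185) is inside the box's left face (560) and the left end (255,130) is clear of the column.

```bash
python3 -m handwheel '0 0 1.5 3.3 -1.8 0 -1;0 0 1.5 3.3 -1.8 0 -1;0 0 1.5 3.4 -1.7 0 -1;0 0 1.5 3.4 -1.6 0 -1;0 0 1.5 3.5 -1.6 0 -1;0 0 1.5 3.5 -1.5 0 -1;0 0 1.5 3.5 -1.5 0 -1;0 0 0 0 0 0 -1'
python3 - <<'E'
from h import *
p,d,W=caps('t11')
s=get_state();b=np.array(s['tool_pos'][:2])*1000-O;print('tcp bay',b@NB,b@UB,'yaw',np.degrees(2*np.arctan2(s['tcp_rot'][2],s['tcp_rot'][1])))
E
```

```text
clock: 17.98
tool_pos: [0.5671, 0.0163, 0.0223]
tcp_rot: [0.0, 0.998, -0.058, 0.0]
contact_force: [0.4, 0.2, 0.0]
width: 0.0859
gripper_force: 0.0
[[618, 120], [622, 153]]
n 2 span(199) 32.5 ctr [620.1 136.4] world tilt 6.1 bay [-52.2  67.6] theta -0.4
tcp bay -91.32871034806193 -57.59730704800796 yaw -6.658993167412302
```

```bash
python3 -m handwheel '0 0 0 -8 1 0 -1;0 0 0 2.5 22 0 -1;0 0 0 2.5 22 0 -1;0 0 0 4 -0.5 0 -1;0 0 0 4 -0.5 0 -1;0 0 0 4 -0.5 0 -1;0 0 0 4 -0.5 0 -1;0 0 0 4 -0.5 0 -1'; python3 -m handwheel '0 0 0 4 -0.5 0 -1;0 0 0 3 -0.3 0 -1;0 0 0 2 -0.2 0 -1;0 0 0 1 -0.1 0 -1;0 0 0 0 0 0 -1';python3 - <<'E'
from h import *
p,d,W=caps('t12')
s=get_state();b=np.array(s['tool_pos'][:2])*1000-O;print('tcp bay',b@NB,b@UB)
E
```

```text
clock: 19.02
tool_pos: [0.5838, 0.0587, 0.0223]
tcp_rot: [0.0, 0.998, -0.058, -0.0]
contact_force: [-3.0, 0.2, 1.5]
width: 0.0856
gripper_force: 1.4
clock: 19.65
tool_pos: [0.5939, 0.0579, 0.0223]
tcp_rot: [-0.0, 0.998, -0.058, 0.0]
contact_force: [-0.4, -0.3, -0.7]
width: 0.0857
gripper_force: 0.3
[[619, -48], [627, -13]]
n 2 span(199) 36.7 ctr [623.3 -30.5] world tilt 12.6 bay [-30.1 -97.8] theta 6.1
tcp bay -69.36285564300293 -13.34890246707025
```

```bash
python3 -m handwheel '0 0 0 1 -0.1 0 -1;0 0 0 1 -0.1 0 -1;0 0 0 0 0 0 -1';python3 -m handwheel '0 0 0 1 -0.1 0 -1;0 0 0 0 0 0 -1'
```

```text
clock: 20.08
tool_pos: [0.5958, 0.0577, 0.0223]
tcp_rot: [0.0, 0.998, -0.058, -0.0]
contact_force: [-1.5, -0.0, 0.3]
width: 0.0854
gripper_force: 1.0
clock: 20.32
tool_pos: [0.5958, 0.0577, 0.0223]
tcp_rot: [0.0, 0.998, -0.058, -0.001]
contact_force: [-7.2, 0.3, 4.9]
width: 0.0852
gripper_force: 3.8
```

```bash
python3 -m handwheel '0 0 0 1 -0.1 0 -1;0 0 0 0 0 0 -1';python3 -m handwheel '0 0 0 -6 0.7 0 -1;0 0 0 -20 2 0 -1;0 0 0 -40 5 20 -1;0 0 0 -30 0 50 -1;0 0 0 -30 0 50 -1;0 0 0 -40 0 40 -1;0 0 0 -40 0 0 -1;0 0 0 -30 0 0 -1';python3 - <<'E'
from h import *
p,d,W=caps('t13')
z=W[...,2];x=W[...,0]*1000;y=W[...,1]*1000
B=np.stack([(x-O[0])*NB[0]+(y-O[1])*NB[1],(x-O[0])*UB[0]+(y-O[1])*UB[1]],-1)
for Y in range(-130,150,20):
    s=(abs(B[...,1]-Y)<10)&(z>.024)&(z<.046)&(B[...,0]>-70)&(B[...,0]<15)
    print(Y,np.sort(B[...,0][s])[:3].round(1) if s.any() else '')
cv2.imwrite('pics/t13b.png',cv2.resize(p[150:250,110:280,::-1],(800,470),interpolation=cv2.INTER_CUBIC))
E
```

```text
clock: 20.58
tool_pos: [0.5958, 0.0576, 0.0222]
tcp_rot: [0.0, 0.998, -0.058, -0.002]
contact_force: [-13.8, 0.4, 9.8]
width: 0.0851
gripper_force: 6.5
clock: 21.58
tool_pos: [0.3607, 0.0652, 0.1829]
tcp_rot: [-0.0, 0.998, -0.058, 0.001]
contact_force: [0.1, -0.3, -0.1]
width: 0.0854
gripper_force: 0.0
[[622, -48], [627, -9], [631, 31], [636, 71], [640, 110], [644, 150]]
n 6 span(199) 199.5 ctr [633.3  51.1] world tilt 6.4 bay [-29.4 -15.6] theta -0.1
-130 [-57.6 -57.  -56.8]
-110 [-57.3 -56.9 -56.7]
-90 [-57.8 -55.8 -55.8]
-70 [-57.4 -57.2 -57.1]
-50 [-57.5 -57.4 -56.9]
-30 [-56.8 -56.6 -56.3]
-10 [-57.4 -56.9 -56.8]
10 [-57.4 -56.9 -56.5]
30 [-56.4 -56.3 -56. ]
50 [-57.4 -57.2 -57. ]
70 [-57.4 -57.4 -56.9]
90 [-57.4 -57.  -57. ]
110 [-57.4 -57.3 -57.1]
130 [-1.5 -1.4 -1.4]
```

View pics/t13b.png

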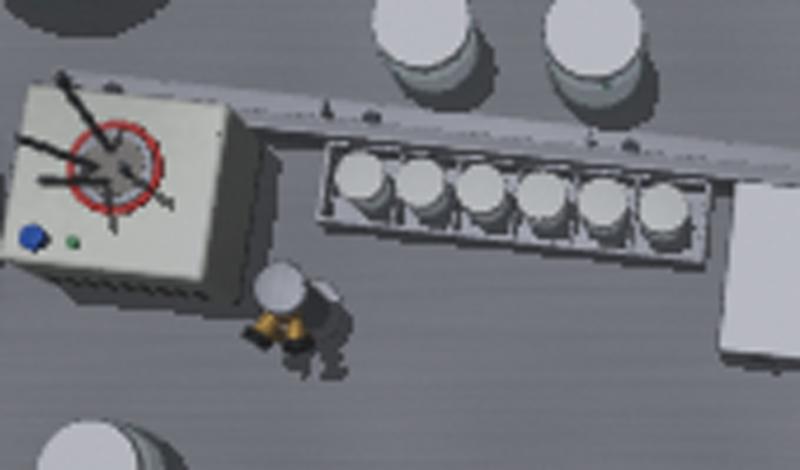

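The rack sits square and flush along the rail, from (325,150) to (710,185), clear of the box and the column. Its front face reads -57 mm all along, the rail face -1.5 mm, and the robot is clear.

```bash
python3 -c "
from cell import *
print(job_done())"
```

```text
the job is handed in; nothing more can be done
None
```

The vial rack is home: square and flush against the back rail, between the instrument box and the sterilizer and behind the column, moved only by pushing. The job is handed in.

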